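Put the microscope eyepieces back in their storage block

ROBOT

A 6-joint arm with a two-finger parallel gripper is mounted at the origin on the work surface. World frame = base frame: x ahead of the robot, y to its left, z up, the work surface at z = 0. Lengths are in m, angles in rad, forces in N, time in s.
With the tool pointing down it reaches from about 0.375 to 0.975 m from the base axis. Payload 3.8 kg.
Tool frame: the origin (TCP) lies on the centre line of the jaws, within the pads' length; the fingertips stand 17 mm ahead of it and the grasp point (between the pads) lies 2 mm behind it (bot.tip_extent is the distance from the TCP to the fingertips, in m); z points along the fingers, y is the line along which they close (so a half turn about z gives the same grasp; the last joint's range is limited). The gripper opens to 85 mm and grips with 20 to 120 N. Pads are 22 mm wide; open, the fingers measure 114 mm over their backs; the gripper's body (76 mm by 85 mm) begins 54 mm behind the grasp point. The pads swing forward as they close: fully open they stand 13 mm farther back than shut.
Start: joints at [-1.266, 0.264, 1.604, -0, 1.274, -0.037], TCP at [0.226, -0.636, 0.248] pointing down, gripper open.
Joint ranges: [-2.63, 2.63], [-0.94, 2.18], [0.31, 2.57], [-1.31, 4.45], [0, 2.66], [-2.55, 2.55]. Speed limits (rad/s): [2.57, 2.57, 3.14, 3.14, 3.14, 3.14].

INTERFACE

Orientations are given as a rotation vector (axis times angle).
In Python, from workcell import readout, read_camera, finish_job, bot gives the robot as it stands.
- The arm moves only by the tool jog_arm, never from a script. Its argument "deltas" is one flat list of numbers, 7 for each row, row after row: the shift along the tool's x, y, z in m, then the turn, a rotation vector about the tool's x, y, z in degrees, then the gripper command: -1 is shut, 1 is fully open, values between are in proportion. A call has 1 to 8 rows; each row is the pose to reach, as a shift and turn from the pose commanded when the call began, along the tool's axes at that moment; what a row does not reach only later rows make up. A row lasts 1/10 s, in which the tool goes at most 50 mm and 8.59 degrees, less where a joint would pass 70% of its speed; a pose out of reach is approached as far as the arm can. A call with a gripper value outside its range is refused whole. The fingers move at their own pace and stop on an object; "squeeze" is the grip in N (left out, the last holds). Time passes only in rows, so rows that repeat a pose let the fingers close. It gives the time, the measured TCP pose, the force, the opening and the grip force at its end, in the units of the state.
- readout.read_state(): the state, without advancing time (a new reading comes with each control period).
- read_camera(name): name is "scene" or "side" or "wrist"; returns a dict with "color" (480x640x3 uint8, blue, green, red), "fx", "fy", "cx", "cy" (pixels), "dist" ([k1, k2, p1, p2, k3] as OpenCV has them; the pictures are not rectified), "origin" and "attitude" of the camera in the world. Camera axes: x right, y down, z forward; pixel columns grow to the right and rows downward; lengths in m; the calibration is good to about 2 mm. A picture is of the moment at which its call begins. There is no depth.
- finish_job(): hands the job in; it is judged then, once.
The state is a dict: "time": time; "q": joint angles; "joint_vel": joint speeds; "joint_torque": joint torques, N m; "tool_pos": TCP position; "tcp_rot": TCP orientation; "wrist_force": force on the tool from outside, world axes, zero at the start; "torque": the same for the moment, N m; "width": opening from 0.0 (shut) to 1.0 (fully open); "grip_force": force on a finger pad.
Only numpy, scipy, OpenCV 4.12 (cv2) and the standard library are available. Lean on these libraries where they do the work, as an engineer would, in place of code of your own. Each camera call takes 0.05 s, during which the arm holds its last target. There are 200 camera calls.

TASK

Put the two spare microscope eyepieces that stand on the desk away in the white storage block: one in each of its two empty pockets (green felt floor), standing upright on the pocket floor with the silver barrel up, as they stand now. Set them down gently, do not let them drop, and leave the objective that already sits in the third pocket where it is.

Things in the scene. Friction and masses are not known exactly. Their poses are not given: they have to be found in the camera images.
- eyepiece_a_mid (a point): One of two identical microscope eyepieces, on the desk, upright on its black rubber eyecup, silver barrel up. Round, 78 mm tall: eyecup 44 mm diameter (lowest 18 mm), black body 40 mm with a thin white ring (18 to 48 mm up), metal barrel 30 mm (48 to 78 mm up). About 0.13 kg. The point is on its axis half-way up, 39 mm above its underside, a good height to grip the 40 mm body; z is its axis, up.
- eyepiece_b_mid (a point): One of two identical microscope eyepieces, on the desk, upright on its black rubber eyecup, silver barrel up. Round, 78 mm tall: eyecup 44 mm diameter (lowest 18 mm), black body 40 mm with a thin white ring (18 to 48 mm up), metal barrel 30 mm (48 to 78 mm up). About 0.13 kg. The point is on its axis half-way up, 39 mm above its underside, a good height to grip the 40 mm body; z is its axis, up.
- block: White block fixed to the desk, 82 (x) by 254 (y) by 22 mm high. Origin: centre of its underside; z up. Three 66 mm square pockets, 16 mm deep, floors 6 mm above the desk, in a row along its y at -86, 0, +86 mm (x = 0). Two are empty with a green felt disc on the floor; any one holds the objective. A seated eyepiece's mid point is 45 mm above the desk. Jar, cap, mouse (under 75 mm tall) lie about.
- objective_mid (a point): Objective standing in one of the three pockets (the one nearest to it is the taken one); it stays there. Round silver metal piece with a yellow ring, tapering at the top, on a black foot, 38 mm diameter, 42 mm tall, near the centre of its pocket. The point is on its axis half-way up, 21 mm above its underside; z up.
There are look-alikes about, which are no part of the job. Leave any pink or purple look-alike of the part that bears eyepiece_b_mid alone. Leave any blue or pink look-alike of the part that bears eyepiece_a_mid alone.

How it is judged:
By the outcome, as a careful person would: the job done as asked, in the order asked, and still so for the second after the job is handed in, with the robot touching nothing.
It also fails if it takes over 64 s, if anything falls off the work surface, if the arm or the gripper's body presses on something with over 40 N, if the wrist force passes 120 N, or if a joint passes its speed limit or range.

## Working session

There is one attempt and no reset: what is moved stays moved. The work goes in short steps, Python scripts to look and compute and a tool call to move; the robot and the scene stay as the last step left them, time stands still between calls to the robot, and variables do not carry over. Pictures are saved under pics/ and viewed, at most 10 in all, crops included, and the job is handed in when it is done.

Besides the shell and the picture viewer there is one more tool, called after "Request:" in YAML: its name, and indented under it one key for each argument. jog_arm: Moves the arm, as the interface text tells. Its arguments: {"type":"object","properties":{"deltas":{"type":"array"},"squeeze":{"type":"number"}},"required":["deltas"]}

```bash
ls; mkdir -p pics
cat > h.py <<'E'
import numpy as np, cv2, pickle
from scipy.spatial.transform import Rotation as R
def shot(name,fn):
    from workcell import read_camera
    c=read_camera(name); cv2.imwrite(f'pics/{fn}.png',c['color']); pickle.dump(c,open(f'pics/{fn}.pkl','wb')); return c
def load(fn): return pickle.load(open(f'pics/{fn}.pkl','rb'))
def rot(c):
    a=np.array(c['attitude'],float)
    return a if a.shape==(3,3) else R.from_rotvec(a).as_matrix()
def K(c): return np.array([[c['fx'],0,c['cx']],[0,c['fy'],c['cy']],[0,0,1.]])
def pix2z(c,u,v,z):
    p=cv2.undistortPoints(np.array([[[u,v]]],float),K(c),np.array(c['dist'],float))[0,0]
    d=rot(c)@np.array([p[0],p[1],1]); o=np.array(c['origin']); return o+d*(z-o[2])/d[2]
def proj(c,P):
    Rc=rot(c).T; P=np.atleast_2d(np.array(P,float))
    return cv2.projectPoints(P,cv2.Rodrigues(Rc)[0],-Rc@np.array(c['origin']),K(c),np.array(c['dist'],float))[0][:,0]
E
python3 - <<'E'
from h import *
for n in ['scene','side','wrist']:
    c=shot(n,n+'0'); print(n,c['fx'],c['origin'],c['attitude'],c['dist'])
from workcell import readout
print(readout.read_state())
E
```

```text
pics
scene 595.7574384442122 [1.20299013 0.46348192 0.8599753 ] [-1.22874926 -2.36033592  0.92786974] [-0.03408607  0.          0.          0.          0.        ]
side 531.9696420946167 [0.37258726 0.54630259 0.73364072] [-0.60601558  2.76505287 -1.01484341] [-0.01476494  0.          0.          0.          0.        ]
wrist 425.360109770677 [ 0.29803933 -0.60927612  0.37169542] [ 2.35798438 -1.66345499 -0.25543645] [0.01421529 0.         0.         0.         0.        ]
{'time': 0.15, 'q': array([-1.26587861e+00,  2.64603352e-01,  1.60503246e+00, -7.89715043e-06,
        1.27373089e+00, -3.69020211e-02]), 'joint_vel': array([ 3.97493220e-04, -3.74994238e-03, -4.10160682e-03,  9.88761072e-04,
       -1.54709998e-03, -4.34723150e-05]), 'joint_torque': array([ 1.40067299e-03, -5.15903163e+01, -3.67959809e+01,  1.09554496e-04,
        8.01757589e-03,  1.88830251e-05]), 'tool_pos': array([ 0.22609613, -0.63544256,  0.24724739]), 'tcp_rot': array([-3.09408881e+00, -5.34023770e-01,  3.83854970e-04]), 'wrist_force': array([ 0.12990999, -0.83111009,  0.71369802]), 'torque': array([0.0100101 , 0.03712078, 0.03563726]), 'grip_force': 0.0, 'width': 1.0015787500651816}
```

View pics/scene0.png

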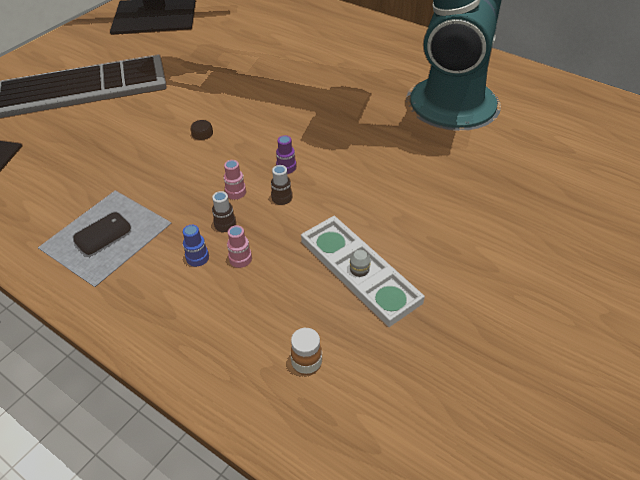

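View pics/side0.png

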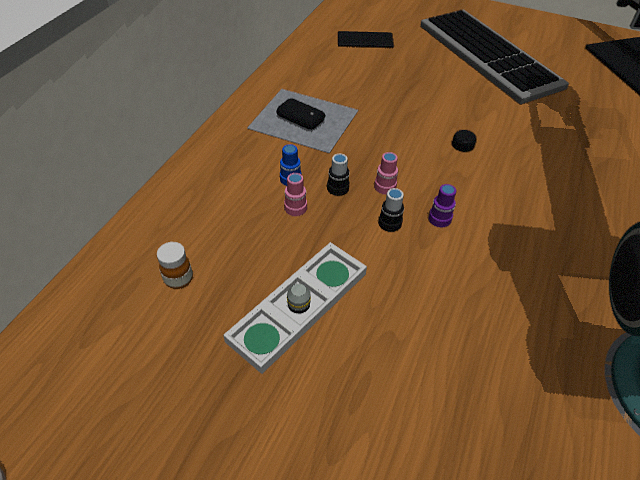

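The scene view shows black and silver eyepieces at about (223,212) and (281,185), which match side (339,175) and (392,210). The look-alikes in the scene view are pink (235,180) and (238,246), purple (286,154) and blue (195,245). Only the two black ones fit the description. The middle pocket is taken by the objective, and green felt is visible at (331,242) and (391,298). Next is an enlarged crop to confirm.

Run:
```python
from h import *
a=load('scene0')['color'][130:275,165:310]; b=load('side0')['color'][135:240,270:470]
a=cv2.resize(a,None,fx=4,fy=4,interpolation=cv2.INTER_CUBIC)[:, :]
a=cv2.resize(a,(400,400)); b=cv2.resize(b,(400,210),interpolation=cv2.INTER_CUBIC)
im=np.zeros((400,800,3),np.uint8); im[:,:400]=a; im[:210,400:]=b
cv2.imwrite('pics/crop1.png',im)
s,d=load('scene0'),load('side0')
# rough: tops at z .078
for n,u in dict(E1=(221,197),E2=(279.5,171),pink1=(233,165),pink2=(236,231),purple=(285,140),blue=(191,230)).items(): print(n,'scene',pix2z(s,*u,.078).round(4))
for n,u in dict(E1=(340,158),E2=(396,193),pink1=(390,157),pink2=(295.5,178),purple=(448,189),blue=(290,149)).items(): print(n,'side',pix2z(d,*u,.078).round(4))
# felt centroids
for c in (s,d):
    h=cv2.cvtColor(c['color'],cv2.COLOR_BGR2HSV); m=cv2.inRange(h,(55,70,40),(90,255,200))
    n,l,st,ce=cv2.connectedComponentsWithStats(m)
    for i in range(1,n):
        if st[i,4]>150: print('felt',ce[i].round(1),st[i,4],pix2z(c,*ce[i],.006).round(4))
```

```text
E1 scene [ 0.644  -0.1801  0.078 ]
E2 scene [ 0.5213 -0.1341  0.078 ]
pink1 scene [ 0.5599 -0.2231  0.078 ]
pink2 scene [ 0.6956 -0.0977  0.078 ]
purple scene [ 0.4366 -0.1856  0.078 ]
blue scene [ 0.7403 -0.1669  0.078 ]
E1 side [ 0.6438 -0.1852  0.078 ]
E2 side [ 0.5172 -0.14    0.078 ]
pink1 side [ 0.5592 -0.2285  0.078 ]
pink2 side [ 0.6955 -0.0993  0.078 ]
purple side [ 0.4359 -0.1897  0.078 ]
blue side [ 0.7407 -0.1686  0.078 ]
felt [454.1   3.2] 151 [-0.4612 -0.2298  0.006 ]
felt [460.1  84.6] 3761 [-0.0664 -0.0154  0.006 ]
felt [330.2 241.9] 420 [0.5672 0.0205 0.006 ]
felt [390.4 298.2] 568 [0.6176 0.1858 0.006 ]
felt [332.4 273.2] 631 [0.5682 0.0207 0.006 ]
felt [261.3 338.4] 858 [0.6184 0.1859 0.006 ]
felt [628.3 376.2] 696 [0.0859 0.0121 0.006 ]
```

View pics/crop1.png

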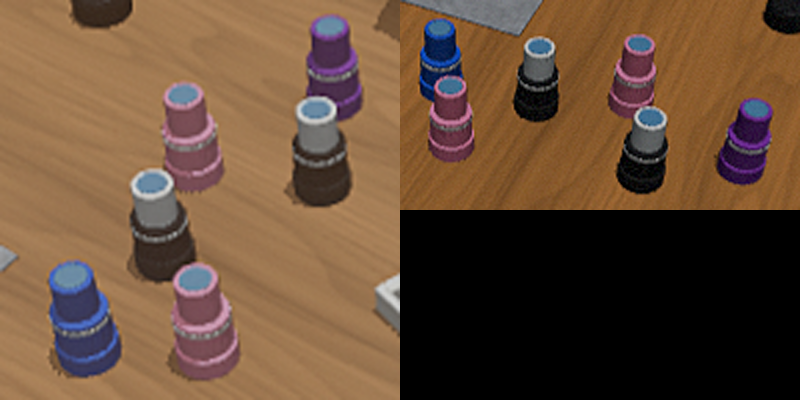

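The crop confirms it: the two black-bodied, silver-barrelled, white-ringed pieces at scene (220,196) and (280,169) are the real ones. The others are pink, purple and blue. The two views agree to about 5 mm, and the felts sit 172.7 mm apart, which matches the 172 mm spec. I'll refine the positions from the wrist camera once I'm above them.

```bash
cat >> h.py <<'E'
def go(p,phi=None):
    """print tool-frame delta to TCP position p with closing line at world angle phi (deg)"""
    from workcell import readout
    s=readout.read_state(); R0=R.from_rotvec(s['tcp_rot']); best=None
    y0=R0.as_matrix()[:,1]; cur=np.degrees(np.arctan2(y0[1],y0[0]))
    if phi is None: phi=cur
    phi=phi+180*round((cur-phi)/180)
    f=np.radians(phi); y=np.array([np.cos(f),np.sin(f),0]); z=np.array([0,0,-1.]); x=np.cross(y,z)
    T=R.from_matrix(np.stack([x,y,z],1))
    print('t',round(s['time'],2),'pos',s['tool_pos'].round(4),'phi now',cur.round(1),'q6',s['q'][5].round(2),'w',round(s['width'],3),'F',s['wrist_force'].round(1))
    print('shift',R0.inv().apply(np.array(p)-s['tool_pos']).round(4),'turn',(R0.inv()*T).as_rotvec(degrees=True).round(2))
E
python3 - <<'E'
from h import *
from workcell import bot
print([a for a in dir(bot) if a[0]!='_'], bot.tip_extent)
s,d=load('scene0'),load('side0')
print('jar',pix2z(s,306,338,.06),pix2z(d,173,251,.06))
go([.643,-.183,.22],110)
go([.53,-.18,.27],110)
E
```

```text
['MotionError', 'tip_extent'] 0.017
jar [0.79793849 0.13388515 0.06      ] [0.80975263 0.12833252 0.06      ]
t 0.15 pos [ 0.2261 -0.6354  0.2472] phi now -70.4 q6 -0.04 w 1.002 F [ 0.1 -0.8  0.7]
shift [ 0.5444 -0.2865  0.0278] turn [-0.1  -0.   -0.42]
t 0.15 pos [ 0.2261 -0.6354  0.2472] phi now -70.4 q6 -0.04 w 1.002 F [ 0.1 -0.8  0.7]
shift [ 0.439  -0.3273 -0.0221] turn [-0.1  -0.   -0.42]
```

Request:
jog_arm:
  deltas: [0.02, -0.01, 0, 0, 0, 0, 1, 0.06, -0.03, 0, 0, 0, 0, 1, 0.1, -0.05, 0, 0, 0, 0, 1, 0.14, -0.075, 0, 0, 0, 0, 1, 0.18, -0.095, 0, 0, 0, 0, 1, 0.22, -0.115, 0, 0, 0, 0, 1, 0.26, -0.135, 0, 0, 0, 0, 1, 0.3, -0.155, 0, 0, 0, 0, 1]

```text
time: 0.95
tool_pos: [0.4581, -0.3866, 0.2482]
tcp_rot: [-3.095, -0.535, -0.0]
wrist_force: [0.1, -0.1, -0.1]
width: 0.999
grip_force: 0.0
```

Request:
jog_arm:
  deltas: [0.04, -0.022, 0, 0, 0, 0, 1, 0.08, -0.042, 0, 0, 0, 0, 1, 0.12, -0.062, 0, 0, 0, 0, 1, 0.16, -0.085, 0, 0, 0, 0, 1, 0.2, -0.107, 0.0, 0, 0, 0, 1, 0.23, -0.125, 0, 0, 0, 0, 1, 0.244, -0.131, 0, 0, 0, 0, 1, 0.244, -0.131, 0, 0, 0, 0, 1]

```text
time: 1.75
tool_pos: [0.6438, -0.1817, 0.2479]
tcp_rot: [-3.094, -0.539, 0.001]
wrist_force: [-0.4, -1.4, -0.9]
width: 0.998
grip_force: 0.0
```

Run:
```python
from h import *
c=shot('wrist','wrist1'); print(c['origin'],proj(c,[[.643,-.183,.078],[.518,-.138,.078]]))
go([.643,-.183,.22],110)
```

```text
[ 0.71566447 -0.15520473  0.37248572] [[319.57703269 222.89100827]
 [211.63119222 348.97204791]]
t 1.8 pos [ 0.6428 -0.1833  0.2479] phi now -70.3 q6 0.91 w 1.001 F [ 0.5 -0.6 -0.6]
shift [ 0.0003 -0.0002  0.0279] turn [-0.01  0.06 -0.3 ]
```

View pics/wrist1.png

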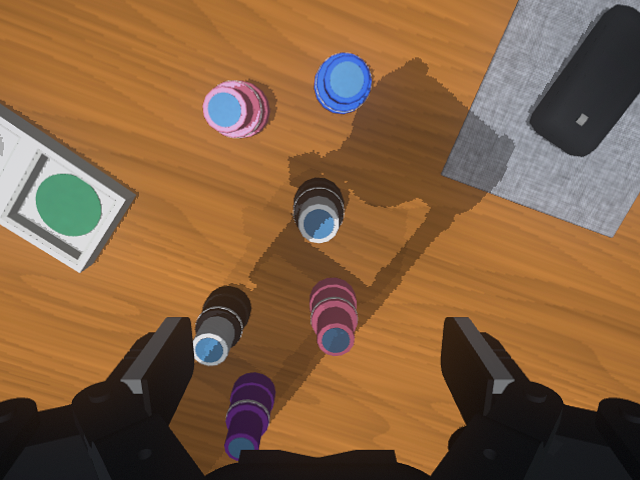

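The wrist view shows E1's barrel top at (319,224), predicted (320,223), and E2's at (211,349), predicted (212,349). Both are confirmed to about 1 mm, so I'm descending on E1.

Request:
jog_arm:
  deltas: [0, 0, 0.03, 0, 0, 0, 1, 0, 0, 0.065, 0, 0, 0, 1, 0, 0, 0.1, 0, 0, 0, 1, 0, 0, 0.135, 0, 0, 0, 1, 0, 0, 0.165, 0, 0, 0, 1, 0, 0, 0.19, 0, 0, 0, 1, 0, 0, 0.209, 0, 0, 0, 1, 0, 0, 0.209, 0, 0, 0, 1]
  squeeze: 40

```text
time: 2.6
tool_pos: [0.6386, -0.1849, 0.0355]
tcp_rot: [-3.093, -0.53, 0.011]
wrist_force: [-1.1, -0.5, 0.9]
width: 1.001
grip_force: 0.0
```

Request:
jog_arm:
  deltas: [0, 0, 0, 0, 0, 0, 0.4, 0, 0, 0, 0, 0, 0, 0.1, 0, 0, 0, 0, 0, 0, -0.1, 0, 0, 0, 0, 0, 0, -0.3, 0, 0, 0, 0, 0, 0, -0.6, 0, 0, 0, 0, 0, 0, -1, 0, 0, 0, 0, 0, 0, -1, 0, 0, 0, 0, 0, 0, -1]

```text
time: 3.4
tool_pos: [0.6444, -0.1848, 0.0416]
tcp_rot: [3.094, 0.534, 0.005]
wrist_force: [-1.3, -0.3, 6.2]
width: 0.458
grip_force: 41.0
```

Request:
jog_arm:
  deltas: [0, 0, -0.005, 0, 0, 0, -1, 0, 0, -0.015, 0, 0, 0, -1, 0, 0, -0.035, 0, 0, 0, -1, 0, 0, -0.06, 0, 0, 0, -1, 0, 0, -0.085, 0, 0, 0, -1, 0, 0, -0.11, 0, 0, 0, -1, 0, 0, -0.125, 0, 0, 0, -1, 0, 0, -0.13, 0, 0, 0, -1]

```text
time: 4.2
tool_pos: [0.6441, -0.1844, 0.172]
tcp_rot: [3.094, 0.534, 0.005]
wrist_force: [0.8, -0.0, -1.2]
width: 0.455
grip_force: 40.4
```

Run:
```python
from h import *
go([.618,.186,.17])
```

```text
t 4.2 pos [ 0.6441 -0.1844  0.172 ] phi now -70.4 q6 0.91 w 0.455 F [ 0.8 -0.  -1.2]
shift [ 0.0996 -0.3577  0.0015] turn [ 0.13 -0.18  0.  ]
```

Request:
jog_arm:
  deltas: [0.003, -0.01, 0, 0, 0, 0, -1, 0.01, -0.035, 0, 0, 0, 0, -1, 0.02, -0.065, 0, 0, 0, 0, -1, 0.028, -0.1, 0, 0, 0, 0, -1, 0.036, -0.135, 0, 0, 0, 0, -1, 0.045, -0.165, 0, 0, 0, 0, -1, 0.05, -0.18, 0, 0, 0, 0, -1, 0.055, -0.2, 0, 0, 0, 0, -1]

```text
time: 5.0
tool_pos: [0.6266, 0.0238, 0.1675]
tcp_rot: [3.096, 0.536, -0.004]
wrist_force: [-0.4, 0.0, -0.5]
width: 0.453
grip_force: 40.5
```

Request:
jog_arm:
  deltas: [0.008, -0.03, 0, 0, 0, 0, -1, 0.016, -0.06, 0, 0, 0, 0, -1, 0.025, -0.09, 0, 0, 0, 0, -1, 0.033, -0.115, 0, 0, 0, 0, -1, 0.039, -0.135, 0, 0, 0, 0, -1, 0.043, -0.15, 0, 0, 0, 0, -1, 0.0446, -0.1577, 0, 0, 0, 0, -1, 0.0446, -0.1577, 0, 0, 0, 0, -1]

```text
time: 5.8
tool_pos: [0.6164, 0.1868, 0.1686]
tcp_rot: [3.095, 0.536, -0.002]
wrist_force: [-0.3, 0.6, -2.1]
width: 0.446
grip_force: 40.5
```

Run:
```python
from h import *
go([.618,.186,.06])
d=shot('side','side1');s=shot('scene','scene1')
a=s['color'][190:350,270:450]; b=d['color'][170:390,190:390]
im=np.zeros((440,800,3),np.uint8); im[:356,:400]=cv2.resize(a,(400,356)); im[:,400:]=cv2.resize(b,(400,440))
cv2.imwrite('pics/crop2.png',im)
```

```text
t 5.8 pos [0.6164 0.1868 0.1686] phi now -70.4 q6 1.48 w 0.446 F [-0.3  0.6 -2.1]
shift [0.0014 0.0012 0.1086] turn [ 0.    0.07 -0.  ]
```

View pics/crop2.png

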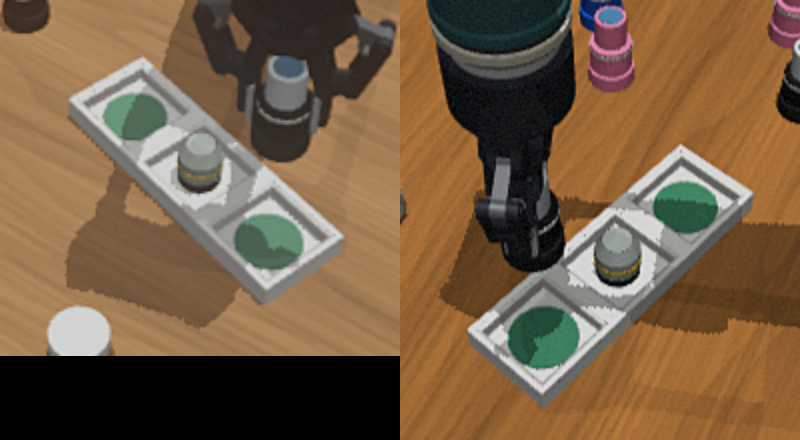

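The eyepiece hangs upright in the jaws over the free pocket, and the objective is untouched. Lowering slowly, watching the force.

Request:
jog_arm:
  deltas: [0.0, 0.0, 0.015, 0, 0, 0, -1, 0.001, 0.0, 0.035, 0, 0, 0, -1, 0.001, 0.001, 0.055, 0, 0, 0, -1, 0.001, 0.001, 0.075, 0, 0, 0, -1, 0.001, 0.001, 0.09, 0, 0, 0, -1, 0.001, 0.001, 0.1, 0, 0, 0, -1, 0.001, 0.001, 0.108, 0, 0, 0, -1, 0.001, 0.001, 0.11, 0, 0, 0, -1]

```text
time: 6.7
tool_pos: [0.6178, 0.1853, 0.0583]
tcp_rot: [3.096, 0.534, -0.002]
wrist_force: [0.1, -0.3, -1.0]
width: 0.449
grip_force: 40.5
```

Request:
jog_arm:
  deltas: [0, 0, 0.001, 0, 0, 0, -1, 0, 0, 0.002, 0, 0, 0, -1, 0, 0, 0.003, 0, 0, 0, -1, 0, 0, 0.004, 0, 0, 0, -1, 0, 0, 0.005, 0, 0, 0, -1, 0, 0, 0.006, 0, 0, 0, -1, 0, 0, 0.007, 0, 0, 0, -1, 0, 0, 0.007, 0, 0, 0, -1]

```text
time: 7.5
tool_pos: [0.618, 0.1856, 0.0521]
tcp_rot: [3.096, 0.534, -0.001]
wrist_force: [0.4, -0.4, -1.9]
width: 0.453
grip_force: 40.5
```

Request:
jog_arm:
  deltas: [0, 0, 0.0005, 0, 0, 0, -1, 0, 0, 0.001, 0, 0, 0, -1, 0, 0, 0.0015, 0, 0, 0, -1, 0, 0, 0.002, 0, 0, 0, -1, 0, 0, 0.0025, 0, 0, 0, -1, 0, 0, 0.003, 0, 0, 0, -1, 0, 0, 0.003, 0, 0, 0, -1, 0, 0, 0.003, 0, 0, 0, -1]

```text
time: 8.3
tool_pos: [0.6181, 0.1856, 0.0493]
tcp_rot: [3.096, 0.534, -0.0]
wrist_force: [-0.3, -0.1, -0.9]
width: 0.45
grip_force: 40.5
```

Request:
jog_arm:
  deltas: [0, 0, 0.0005, 0, 0, 0, -1, 0, 0, 0.001, 0, 0, 0, -1, 0, 0, 0.001, 0, 0, 0, -1, 0, 0, 0.001, 0, 0, 0, -1]

```text
time: 8.7
tool_pos: [0.6181, 0.1856, 0.0483]
tcp_rot: [3.096, 0.534, -0.0]
wrist_force: [-0.2, 0.3, -2.0]
width: 0.452
grip_force: 40.5
```

Request:
jog_arm:
  deltas: [0, 0, 0.0003, 0, 0, 0, -1, 0, 0, 0.0006, 0, 0, 0, -1, 0, 0, 0.001, 0, 0, 0, -1, 0, 0, 0.001, 0, 0, 0, -1]

```text
time: 9.1
tool_pos: [0.6182, 0.1856, 0.0476]
tcp_rot: [3.096, 0.534, 0.0]
wrist_force: [-1.5, 0.3, 1.5]
width: 0.452
grip_force: 40.8
```

Request:
jog_arm:
  deltas: [0, 0, 0.0003, 0, 0, 0, -1, 0, 0, 0.0006, 0, 0, 0, -1, 0, 0, 0.001, 0, 0, 0, -1, 0, 0, 0.001, 0, 0, 0, -1]

```text
time: 9.5
tool_pos: [0.6182, 0.1857, 0.0476]
tcp_rot: [-3.096, -0.534, -0.0]
wrist_force: [-4.3, -1.7, 7.4]
width: 0.453
grip_force: 41.5
```

Contact at TCP z 0.0476, as expected for a seated eyepiece. Releasing gently.

Request:
jog_arm:
  deltas: [0, 0, -0.0005, 0, 0, 0, -0.1, 0, 0, -0.0005, 0, 0, 0, -0.05, 0, 0, -0.0005, 0, 0, 0, 0, 0, 0, -0.0005, 0, 0, 0, 0.1, 0, 0, -0.0005, 0, 0, 0, 0.2, 0, 0, -0.0005, 0, 0, 0, 0.35, 0, 0, -0.0005, 0, 0, 0, 0.5, 0, 0, -0.0005, 0, 0, 0, 0.5]

```text
time: 10.3
tool_pos: [0.6181, 0.1856, 0.0467]
tcp_rot: [3.096, 0.534, -0.0]
wrist_force: [0.5, 1.3, 0.4]
width: 0.749
grip_force: 0.0
```

Request:
jog_arm:
  deltas: [0, 0, -0.005, 0, 0, 0, 0.5, 0, 0, -0.02, 0, 0, 0, 0.5, 0, 0, -0.045, 0, 0, 0, 0.5, 0, 0, -0.075, 0, 0, 0, 0.5, 0, 0, -0.11, 0, 0, 0, 0.5, 0, 0, -0.14, 0, 0, 0, 0.5, 0, 0, -0.15, 0, 0, 0, 0.5, 0, 0, -0.15, 0, 0, 0, 0.5]

```text
time: 11.1
tool_pos: [0.6197, 0.1861, 0.2001]
tcp_rot: [-3.095, -0.534, -0.009]
wrist_force: [-0.1, -0.5, 0.5]
width: 0.748
grip_force: 0.0
```

Run:
```python
from h import *
go([.518,-.138,.198],75)
d=shot('side','side2');s=shot('scene','scene2');w=shot('wrist','wrist2')
b=d['color'][120:390,190:410]
im=np.zeros((490,800,3),np.uint8); im[:300,:400]=cv2.resize(w['color'],(400,300)); im[:,400:]=cv2.resize(b,(400,490))
cv2.imwrite('pics/crop3.png',im)
print(proj(w,[.618,.186,.084])*.625,(proj(d,[.618,.186,.084])-[190,120])*1.818+[400,0])
```

```text
t 11.1 pos [0.6197 0.1861 0.2001] phi now -70.4 q6 1.48 w 0.748 F [-0.1 -0.5  0.5]
shift [-0.2045  0.2712  0.0011] turn [-0.07 -0.33 34.58]
[[198.62552822 153.09422445]] [[523.73818443 346.90338547]]
```

View pics/crop3.png

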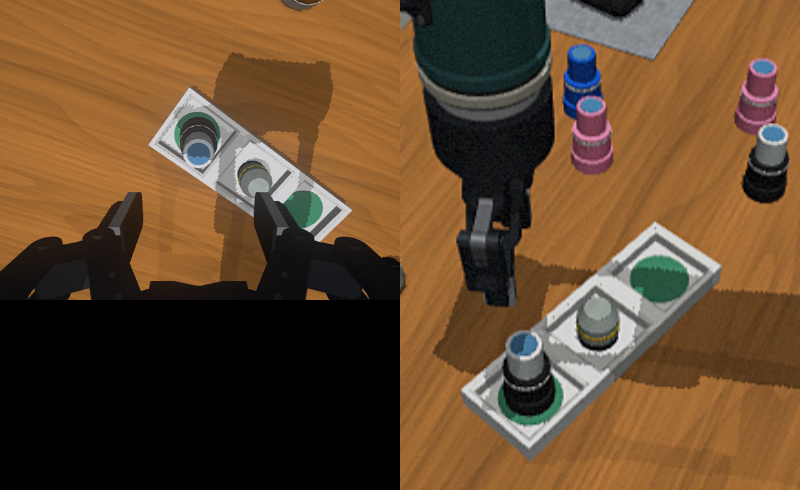

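E1 stands upright in its pocket with its top at wrist crop (199,153) and side crop (523,346), as predicted. The objective is untouched. Now E2.

Request:
jog_arm:
  deltas: [-0.012, 0.016, 0, 0, 0, 2, 0.6, -0.037, 0.049, 0, 0, 0, 6, 0.8, -0.065, 0.087, 0, 0, 0, 11, 1, -0.094, 0.125, 0, 0, 0, 16, 1, -0.123, 0.163, 0, 0, 0, 21, 1, -0.151, 0.2, 0, 0, 0, 26, 1, -0.18, 0.239, 0, 0, 0, 31, 1, -0.2, 0.265, 0, 0, 0, 34.6, 1]

```text
time: 12.05
tool_pos: [0.5155, -0.134, 0.1949]
tcp_rot: [3.113, -0.42, -0.006]
wrist_force: [-0.6, 0.3, -0.1]
width: 0.998
grip_force: 0.0
```

Request:
jog_arm:
  deltas: [0, 0, 0, 0, 0, 0, 1, 0, 0, 0, 0, 0, 0, 1, 0, 0, 0, 0, 0, 0, 1]

```text
time: 12.35
tool_pos: [0.5179, -0.1305, 0.1958]
tcp_rot: [-3.114, 0.41, 0.003]
wrist_force: [1.0, 0.1, 0.4]
width: 1.001
grip_force: 0.0
```

Run:
```python
from h import *
w=shot('wrist','wrist3'); go([.518,-.138,.039],75)
c=w['color']; p=proj(w,[.518,-.138,.078])[0]; print(p)
x,y=p.astype(int); cv2.imwrite('pics/crop4.png',cv2.resize(c,(640,480)))
```

```text
t 12.4 pos [ 0.5183 -0.1302  0.1961] phi now -105.0 q6 1.54 w 1.0 F [ 0.   1.3 -0.3]
shift [0.002  0.0076 0.1571] turn [-0.02  0.08  0.04]
[331.00077968 238.86475982]
```

View pics/crop4.png

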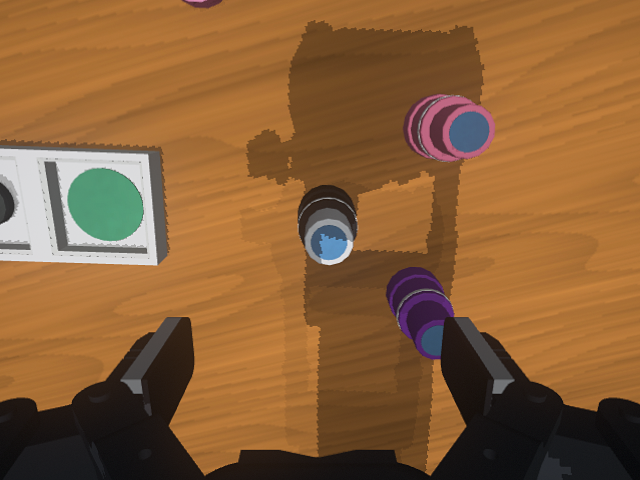

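E2's barrel top is at (330,243) against (331,239) predicted, about 2 mm towards tool −x. I'm correcting for that. The purple and pink pieces sit clear on either side of the right finger.

Request:
jog_arm:
  deltas: [0, 0.003, 0.01, 0, 0, 0, 1, 0, 0.0072, 0.03, 0, 0, 0, 1, 0, 0.0072, 0.055, 0, 0, 0, 1, 0, 0.0072, 0.08, 0, 0, 0, 1, 0, 0.0072, 0.105, 0, 0, 0, 1, 0, 0.0072, 0.13, 0, 0, 0, 1, 0, 0.0072, 0.15, 0, 0, 0, 1, 0, 0.0072, 0.156, 0, 0, 0, 1]

```text
time: 13.2
tool_pos: [0.5143, -0.1364, 0.0375]
tcp_rot: [-3.114, 0.408, 0.009]
wrist_force: [0.4, 0.3, 0.7]
width: 0.999
grip_force: 0.0
```

Request:
jog_arm:
  deltas: [0, 0, 0, 0, 0, 0, 0.6, 0, 0, 0, 0, 0, 0, 0.2, 0, 0, 0, 0, 0, 0, 0, 0, 0, 0, 0, 0, 0, -0.2, 0, 0, 0, 0, 0, 0, -0.5, 0, 0, 0, 0, 0, 0, -1, 0, 0, 0, 0, 0, 0, -1, 0, 0, 0, 0, 0, 0, -1]

```text
time: 14.0
tool_pos: [0.5182, -0.1384, 0.0424]
tcp_rot: [3.114, -0.411, 0.005]
wrist_force: [-0.4, 0.6, 6.6]
width: 0.45
grip_force: 40.9
```

Request:
jog_arm:
  deltas: [0, 0, -0.005, 0, 0, 0, -1, 0, 0, -0.015, 0, 0, 0, -1, 0, 0, -0.035, 0, 0, 0, -1, 0, 0, -0.06, 0, 0, 0, -1, 0, 0, -0.085, 0, 0, 0, -1, 0, 0, -0.11, 0, 0, 0, -1, 0, 0, -0.125, 0, 0, 0, -1, 0, 0, -0.13, 0, 0, 0, -1]

```text
time: 14.8
tool_pos: [0.5178, -0.1384, 0.1731]
tcp_rot: [3.114, -0.41, 0.006]
wrist_force: [0.6, 0.1, -1.2]
width: 0.45
grip_force: 40.3
```

Run:
```python
from h import *
go([.568,.0206,.17])
```

```text
t 14.8 pos [ 0.5178 -0.1384  0.1731] phi now -105.0 q6 1.53 w 0.45 F [ 0.6  0.1 -1.2]
shift [ 0.0073 -0.1666  0.0031] turn [ 0.01 -0.21  0.  ]
```

Request:
jog_arm:
  deltas: [0.0, -0.01, 0, 0, 0, 0, -1, 0.002, -0.035, 0, 0, 0, 0, -1, 0.004, -0.065, 0, 0, 0, 0, -1, 0.005, -0.095, 0, 0, 0, 0, -1, 0.007, -0.125, 0, 0, 0, 0, -1, 0.008, -0.15, 0, 0, 0, 0, -1, 0.009, -0.164, 0, 0, 0, 0, -1, 0.009, -0.1665, 0, 0, 0, 0, -1]

```text
time: 15.6
tool_pos: [0.5679, 0.0221, 0.1693]
tcp_rot: [3.115, -0.407, -0.004]
wrist_force: [-0.5, -0.1, -0.4]
width: 0.451
grip_force: 40.4
```

Request:
jog_arm:
  deltas: [0, 0, 0.0, 0, 0, 0, -1, 0, 0, 0, 0, 0, 0, -1]

```text
time: 15.8
tool_pos: [0.568, 0.0197, 0.1703]
tcp_rot: [3.114, -0.411, -0.002]
wrist_force: [-0.2, 1.0, -0.8]
width: 0.449
grip_force: 40.4
```

Run:
```python
from h import *
go([.568,.0206,.058])
```

```text
t 15.8 pos [0.568  0.0197 0.1703] phi now -105.0 q6 1.82 w 0.449 F [-0.2  1.  -0.8]
shift [-1.000e-04 -1.000e-03  1.123e-01] turn [ 0.04  0.05 -0.  ]
```

Request:
jog_arm:
  deltas: [0.0, 0.0, 0.015, 0, 0, 0, -1, 0.001, -0.001, 0.035, 0, 0, 0, -1, 0.001, -0.001, 0.055, 0, 0, 0, -1, 0.001, -0.001, 0.075, 0, 0, 0, -1, 0.001, -0.001, 0.093, 0, 0, 0, -1, 0.001, -0.001, 0.106, 0, 0, 0, -1, 0.001, -0.001, 0.113, 0, 0, 0, -1, 0.001, -0.001, 0.116, 0, 0, 0, -1]

```text
time: 16.6
tool_pos: [0.5691, 0.0208, 0.0537]
tcp_rot: [3.114, -0.411, -0.002]
wrist_force: [-0.4, -1.1, -1.2]
width: 0.451
grip_force: 40.4
```

Request:
jog_arm:
  deltas: [0, 0, 0.0005, 0, 0, 0, -1, 0, 0, 0.001, 0, 0, 0, -1, 0, 0, 0.0015, 0, 0, 0, -1, 0, 0, 0.002, 0, 0, 0, -1, 0, 0, 0.0025, 0, 0, 0, -1, 0, 0, 0.003, 0, 0, 0, -1, 0, 0, 0.0035, 0, 0, 0, -1, 0, 0, 0.004, 0, 0, 0, -1]

```text
time: 17.4
tool_pos: [0.5697, 0.0212, 0.0507]
tcp_rot: [-3.115, 0.411, 0.0]
wrist_force: [0.1, -0.6, 0.1]
width: 0.453
grip_force: 40.4
```

Request:
jog_arm:
  deltas: [0, 0, 0.0003, 0, 0, 0, -1, 0, 0, 0.0006, 0, 0, 0, -1, 0, 0, 0.001, 0, 0, 0, -1, 0, 0, 0.001, 0, 0, 0, -1]

```text
time: 17.8
tool_pos: [0.5696, 0.0211, 0.0497]
tcp_rot: [3.115, -0.411, -0.0]
wrist_force: [-0.3, -0.5, -1.1]
width: 0.451
grip_force: 40.4
```

Request:
jog_arm:
  deltas: [0, 0, 0.0003, 0, 0, 0, -1, 0, 0, 0.0006, 0, 0, 0, -1, 0, 0, 0.001, 0, 0, 0, -1, 0, 0, 0.001, 0, 0, 0, -1]

```text
time: 18.2
tool_pos: [0.5697, 0.0212, 0.0487]
tcp_rot: [3.115, -0.411, -0.0]
wrist_force: [0.3, 0.3, -0.1]
width: 0.451
grip_force: 40.4
```

Request:
jog_arm:
  deltas: [0, 0, 0.0003, 0, 0, 0, -1, 0, 0, 0.0006, 0, 0, 0, -1, 0, 0, 0.001, 0, 0, 0, -1, 0, 0, 0.001, 0, 0, 0, -1]

```text
time: 18.6
tool_pos: [0.5698, 0.0211, 0.0485]
tcp_rot: [3.115, -0.41, -0.0]
wrist_force: [-2.4, -0.3, 4.6]
width: 0.451
grip_force: 41.0
```

Contact at the expected height. Releasing.

Request:
jog_arm:
  deltas: [0, 0, -0.0003, 0, 0, 0, -0.1, 0, 0, -0.0003, 0, 0, 0, -0.05, 0, 0, -0.0003, 0, 0, 0, 0, 0, 0, -0.0003, 0, 0, 0, 0.1, 0, 0, -0.0003, 0, 0, 0, 0.2, 0, 0, -0.0003, 0, 0, 0, 0.35, 0, 0, -0.0003, 0, 0, 0, 0.5, 0, 0, -0.0003, 0, 0, 0, 0.5]

```text
time: 19.4
tool_pos: [0.5697, 0.0212, 0.0481]
tcp_rot: [-3.115, 0.411, 0.0]
wrist_force: [-0.5, 0.5, -0.2]
width: 0.752
grip_force: 0.0
```

Request:
jog_arm:
  deltas: [0, 0, -0.005, 0, 0, 0, 0.5, 0, 0, -0.02, 0, 0, 0, 0.5, 0, 0, -0.045, 0, 0, 0, 0.5, 0, 0, -0.075, 0, 0, 0, 0.5, 0, 0, -0.11, 0, 0, 0, 0.5, 0, 0, -0.14, 0, 0, 0, 0.5, 0, 0, -0.16, 0, 0, 0, 0.5, 0, 0, -0.16, 0, 0, 0, 0.5]

```text
time: 20.2
tool_pos: [0.5726, 0.0212, 0.2139]
tcp_rot: [-3.113, 0.41, -0.015]
wrist_force: [0.9, 0.0, -0.3]
width: 0.75
grip_force: 0.0
```

Run:
```python
from h import *
go([.568,.02,.2])
d=shot('side','side3');w=shot('wrist','wrist4')
im=np.zeros((490,800,3),np.uint8); im[:300,:400]=cv2.resize(w['color'],(400,300)); im[:,400:]=cv2.resize(d['color'][120:390,190:410],(400,490))
cv2.imwrite('pics/crop5.png',im)
for P in ([.618,.186,.084],[.568,.0206,.084]): print(proj(w,P)*.625,(proj(d,P)-[190,120])*1.818+[400,0])
```

```text
t 20.2 pos [0.5726 0.0212 0.2139] phi now -105.0 q6 1.83 w 0.75 F [ 0.9  0.  -0.3]
shift [-0.0043  0.0024  0.0138] turn [-0.14 -0.53 -0.  ]
[[ 25.07604709 146.88666601]] [[523.73818443 346.90338547]]
[[200.78096485 152.21685077]] [[662.41541373 224.91541568]]
```

View pics/crop5.png

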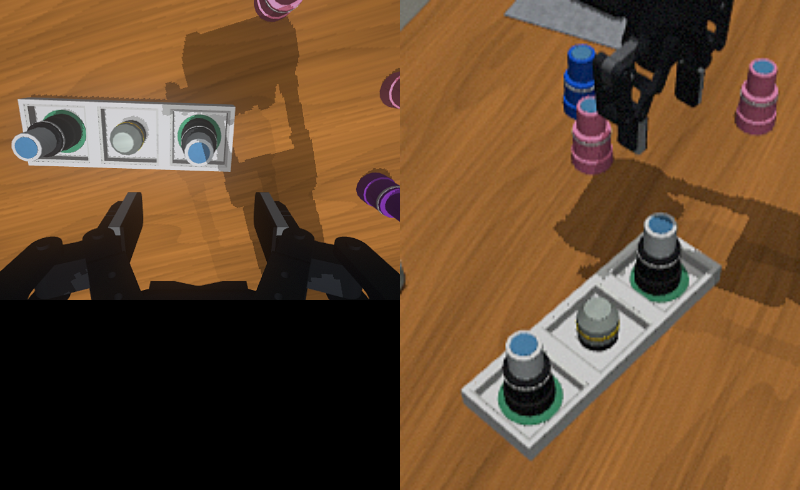

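Both eyepieces stand upright and centred in their pockets, with tops at side crop (523,346) and (660,224). The objective is in place and the gripper is clear. Handing in.

```bash
python3 -c "
from workcell import finish_job; print(finish_job())"
```

```text
the job is handed in; nothing more can be done
None
```

Job handed in: both eyepieces stand upright, barrel up, in the two free pockets, and the objective and look-alikes were left where they were (about 20 s of the 64 s used).

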